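# Slide the hook post back into the pegboard's rail

### The arm

A 7-joint arm with a two-finger parallel gripper is mounted at the origin on the work surface. World frame = base frame: x ahead of the robot, y to its left, z up, the work surface at z = 0. Lengths are in m, angles in degrees, forces in N, time in s.
With the tool pointing down it reaches from about 0.425 to 0.875 m from the base axis. Payload 8.4 kg.
Tool frame: the origin (TCP) lies at the very end of the fingers, on their centre line; the grasp point (between the pads) lies 19 mm behind it; z points along the fingers, y is the line along which they close (so a half turn about z gives the same grasp; the last joint's range is limited). The gripper opens to 85 mm and grips with 20 to 120 N. Pads are 22 mm wide; open, the fingers measure 114 mm over their backs; the gripper's body (76 mm by 85 mm) begins 54 mm behind the grasp point. The pads swing forward as they close: fully open they stand 13 mm farther back than shut.
Start: joints at [68.629, 19.091, 2.286, 83.961, -0.768, 76.965, -3.352], TCP at [0.176, -0.626, 0.231] pointing down, gripper open.
Joint ranges: [-147.57, 147.57], [-21.85, 119.76], [-74.77, 79.35], [14.55, 137.4], [-85.83, 265.84], [4.83, 119.75], [-152.11, 152.11]. Speed limits (degrees/s): [127.2, 127.2, 159.86, 159.86, 180, 180, 180].

### API

Orientations are given as [roll, pitch, yaw] about the fixed x, y, z axes, in that order (R = Rz(yaw) Ry(pitch) Rx(roll)).
In Python, from workcell import read_state, viewer, job, nets gives the robot as it stands. The module is installed in compiled form; this text tells all that it offers.
- The arm moves only by the tool play_rows, never from a script. Its argument "series" is a list that holds one entry, the list of rows, each a list of 7 numbers: the shift along the tool's x, y, z normalised to -1 to 1, where 1 is 0.2 m, then the turn, a rotation vector about the tool's x, y, z normalised to -1 to 1, where 1 is 90 degrees, then the finger opening in mm, from 0 to 85.4. A call has exactly 10 rows; each row is the pose to reach, as a shift and turn from the pose commanded when the call began, along the tool's axes at that moment; what a row does not reach only later rows make up. A row lasts 1/8 s, in which the tool goes at most 62.5 mm and 10.7 degrees, less where a joint would pass 70% of its speed; a pose out of reach is approached as far as the arm can. A call with a number of a shift or a turn outside -1 to 1 is refused whole. A call with a gripper value outside its range is refused whole. The fingers move at their own pace and stop on an object; "squeeze" is the grip in N (left out, the last holds). Time passes only in rows, so rows that repeat a pose let the fingers close, or fill a call up. It gives the time, the measured TCP pose, the force, the opening and the grip force at its end, in the units of the state.
- read_state(): the state, without advancing time (a new reading comes with each control period).
- viewer.capture(name): name is "scene" or "top" or "wrist"; returns a dict with "frame" (400x640x3 uint8, red, green, blue), "fx", "fy", "cx", "cy" (pixels), "k1" (the pictures are not rectified: a ray, as slopes to the right and down, at radius r is drawn at 1 + k1 r^2 times it, then the intrinsics apply), "eye" and "rotation" of the camera in the world; the wrist camera has in their place "hand_eye" (4x4, takes a point from camera to tool coordinates, whose origin is the TCP and whose axes are the flange's). Camera axes: x right, y up, looking along -z (the intrinsics and any distortion apply to the point x, -y, -z); pixel columns grow to the right and rows downward; lengths in m; the calibration is good to about 2 mm. A picture is of the moment at which its call begins: read the wrist's pose just before it. There is no depth.
- job.close_job(): hands the job in; it is judged then, once.
Trained networks look in the newest picture that a camera, given by its name, has taken for a name from the list of things; names that differ only in an ending like _2 or _b are one class to them, and where a whole thing is asked for, a point or a joint stands for the part that bears it (a point fixed in the world has none). Each returns a list of dicts, best first, with "confidence" (0 to 1); they miss things now and then, are a little off and sometimes report something else, mostly with a low value. They report only what shows in the picture. A call takes as long as a camera call. They do not tell look-alikes from the thing itself.
- nets.find_in(label, camera): "bbox" ([left, top, right, bottom] in pixels, round what is visible of it).
The state is a dict: "time": time; "joint_pos": joint angles; "joint_velocities": joint speeds; "joint_torque": joint torques, N m; "position": TCP position; "tcp_rot": TCP orientation; "wrist_force": force on the tool from outside, world axes, zero at the start; "ft_torque": the same for the moment, N m; "opening": opening from 0.0 (shut) to 1.0 (fully open); "grasp_force": force on a finger pad.
Only numpy, scipy, OpenCV 4.12 (cv2) and the standard library are available. Lean on these libraries where they do the work, as an engineer would, in place of code of your own. Each camera call takes 0.05 s, during which the arm holds its last target. There are 200 camera calls.

### The job

Put the grey hook post with the flat oblong foot back into the steel rail in front of the little white pegboard: its foot goes in at the rail's open, flared end, under the lips, and slides along until it is fully home against the end stop. Let go of it there, standing upright. Leave the similar post with the round foot where it stands.

Things in the scene. Friction and masses are not known exactly. Their poses are not given: they have to be found in the camera images.
- hanger: Loose grey plastic hook post, about 0.12 kg, upright. Oblong foot 40 mm (x) by 62 mm (y, the way it slides in the rail; either way round), 8 mm thick. Square post 14 x 14 mm from its middle up to 120 mm, clear to grip over the top 55 mm; thin hook to 37 mm along +x at 47 to 63 mm height. Origin: centre of the foot's underside, z up.
- pegboard: Fixed white pegboard with dark steel rail. Origin: rail centre line at the mouth, mantel height; +y leads OUT of the open end. Floor 6 mm up. Rail y -120 to 0, 52 mm wide inside, under lips (22 to 26 mm up) with a 28 mm slot. Landing y 0 to +82, open above; guide walls (top 16) flare from 52 to 84 mm apart at y 50. Panel x -88 to -82, top 115, its pegs to x -58.
- rail_home (a point): Where the centre of the oblong foot's underside lies when fully home: on the rail's floor (6 mm above the mantel), on its centre line, 89 mm inside the mouth. The end stop's face is 31 mm further in, its top 26 mm above the mantel. Axes as the pegboard's: +y towards the open end.
- stand: Bystander: loose grey hook post as the other (same height, post and hook), but with a round foot, a disc 60 mm across and 8 mm thick, too wide for the rail. Origin: centre of the foot's underside, z up. The two posts may stand in either order.
Not all that is in view belongs to the job. Leave any blue look-alike of the hanger alone.

How it is judged (in metres and radians):
On the way:
1. the foot of the oblong-footed post is low in the rail's open end, on its way in (x of hanger in the frame of rail_home between -0.012 and 0.012 m and z of hanger in the frame of rail_home between -0.006 and 0.01 m and y of hanger in the frame of rail_home between 0.039 and 0.139 m), for 0.05 s.
At the end, for the whole second after the job is handed in: The oblong-footed post stands in the rail with its foot under the lips (origin within 12 mm of the rail's centre line and less than 10 mm above its floor), within 14 mm of the end stop, upright within 10 degrees, at rest (x of hanger in the frame of rail_home between -0.012 and 0.012 m and z of hanger in the frame of rail_home between -0.006 and 0.01 m and y of hanger in the frame of rail_home between -0.011 and 0.014 m and angle between hanger's own z axis and vertical below 0.17 rad and linear speed of hanger below 0.02 m/s); the robot touches nothing.
It fails at once if the round-footed post is shifted by more than 30 mm or knocked over (distance of stand from where it was at the start of the episode above 0.03 m or angle between stand's own z axis and vertical above 0.5 rad).
It also fails if it takes over 42 s, if anything falls off the work surface, if the arm or the gripper's body presses on something with over 40 N, if the wrist force passes 120 N, or if a joint passes its speed limit or range.

## Working session

There is one attempt and no reset: what is moved stays moved. The work goes in short steps, Python scripts to look and compute and a tool call to move; the robot and the scene stay as the last step left them, time stands still between calls to the robot, and variables do not carry over. Pictures are saved under pics/ and viewed, at most 10 in all, crops included, and the job is handed in when it is done.

Besides the shell and the picture viewer there is one more tool, called by a JSON object that holds its "api" and its "payload". play_rows: Moves the arm, as the interface text tells. Its arguments: {"type":"object","properties":{"series":{"type":"array"},"squeeze":{"type":"number"}},"required":["series"]}

```bash
mkdir -p pics
cat > h.py <<'E'
import numpy as np, cv2
from scipy.spatial.transform import Rotation as R
from workcell import read_state, viewer, job, nets
def tcp(s=None):
    s=s or read_state(); return np.array(s["position"]), R.from_euler('xyz',s["tcp_rot"],degrees=True).as_matrix()
def cap(n,name=None):
    p,Rt=tcp(); c=viewer.capture(n)
    if n=="wrist":
        H=np.array(c["hand_eye"]); c["eye"]=Rt@H[:3,3]+p; c["rotation"]=Rt@H[:3,:3]
    c["eye"]=np.array(c["eye"]); c["rotation"]=np.array(c["rotation"])
    if name: cv2.imwrite(f"pics/{name}.png",c["frame"][:,:,::-1])
    return c
def ray(c,u,v):
    d=np.array([(u-c["cx"])/c["fx"],(v-c["cy"])/c["fy"]]); x=d.copy()
    for _ in range(20): x=d/(1+c["k1"]*(x@x))
    return c["rotation"]@np.array([x[0],-x[1],-1])
def onz(c,u,v,z):
    r=ray(c,u,v); return c["eye"]+r*(z-c["eye"][2])/r[2]
def proj(c,P):
    q=c["rotation"].T@(np.array(P)-c["eye"]); x=np.array([q[0],-q[1]])/-q[2]
    x=x*(1+c["k1"]*(x@x)); return np.array([c["cx"]+c["fx"]*x[0],c["cy"]+c["fy"]*x[1]])
E
python3 - <<'E'
from h import *
print(read_state())
for n in ["scene","top"]:
    c=cap(n,n+"1"); print(n,c["eye"],c["rotation"].round(3).tolist(),c["fx"],c["k1"])
    for l in ["hanger","stand","pegboard"]:
        print(l,[(np.round(d["bbox"]),round(d["confidence"],2)) for d in nets.find_in(l,n)])
E
```

```text
{'time': 0.0, 'joint_pos': array([68.62899566, 19.13156779,  2.28521775, 84.01242276, -0.77060211,
       76.96546161, -3.3516464 ]), 'joint_velocities': array([-0.05439189, -0.00628417, -0.04172277,  0.04345474,  0.0065883 ,
       -0.0610364 ,  0.07655773]), 'joint_torque': array([-2.83860545e-04, -6.58556914e+01,  1.36523623e+00, -4.05560195e+01,
        1.67127274e-02,  1.25602313e-02, -3.34112428e-05]), 'position': array([ 0.1756066 , -0.62534322,  0.23041191]), 'tcp_rot': array([-1.79905862e+02,  3.82769726e-03,  1.56851934e+01]), 'wrist_force': array([-0.92403904, -0.05076943,  0.0577247 ]), 'ft_torque': array([ 0.03101575,  0.01506159, -0.01926751]), 'grasp_force': 0.0, 'opening': 1.0002369934072617}
scene [ 0.7612419  -0.26146236  0.61952246] [39.719, -0.717, 34.346] 385.80459241118115 0.028080206050535017
hanger [(array([239., 164., 272., 220.]), 0.86), (array([350., 125., 381., 179.]), 0.85), (array([279., 125., 309., 175.]), 0.68), (array([311., 141., 339., 201.]), 0.58), (array([324., 100., 352., 147.]), 0.58)]
stand [(array([384., 178., 423., 235.]), 0.8)]
pegboard [(array([183., 200., 342., 373.]), 0.85)]
top [0.43232795 0.12240459 0.86950153] [6.165, -1.098, -88.392] 378.69581000897665 -0.043552811194902084
hanger [(array([247., 214., 276., 240.]), 0.93), (array([243., 254., 271., 286.]), 0.89), (array([194., 191., 225., 222.]), 0.83), (array([304., 250., 331., 283.]), 0.7), (array([172., 240., 209., 270.]), 0.57)]
stand [(array([246., 137., 277., 166.]), 0.68)]
pegboard [(array([336., 168., 444., 233.]), 0.76)]
```

View pics/top1.png

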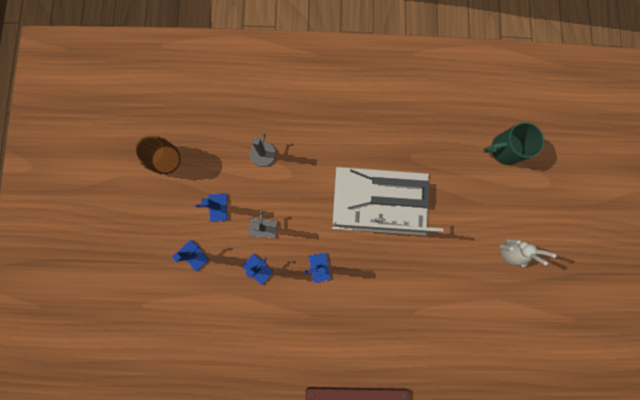

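View pics/scene1.png

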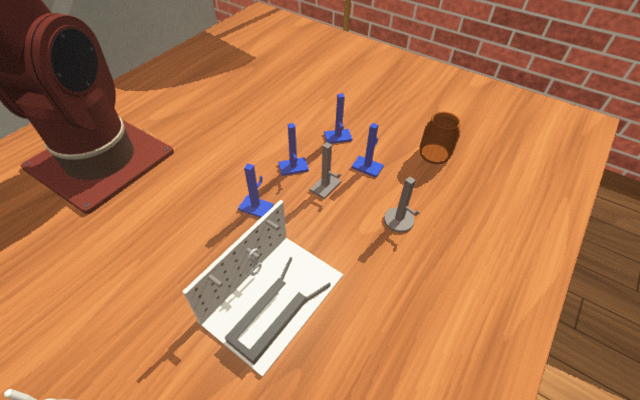

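```bash
sed -i 's/c\["rotation"\]=np.array(c\["rotation"\])$/r=np.array(c["rotation"]); c["rotation"]=r if r.shape==(3,3) else R.from_euler("xyz",r,degrees=True).as_matrix()/' h.py
python3 - <<'E'
from h import *
c=cap("top")
cv2.imwrite("pics/crop1.png",cv2.resize(c["frame"][130:290,235:440,::-1],None,fx=3.75,fy=3.75,interpolation=cv2.INTER_CUBIC))
f=lambda u,v,z:print((u,v),onz(c,u,v,z).round(4))
f(264,228,0.008);f(262,152,.008);f(257,270,0.008);f(319,268,.008);f(216,207,.008)
f(372,192,.016)
w=cap("wrist"); print(w["hand_eye"],w["fx"],w["cx"],w["cy"])
s=cap("scene"); print(proj(s,onz(c,264,228,.008)),proj(s,onz(c,262,152,.008)))
E
```

```text
(264, 228) [0.4619 0.2189 0.008 ]
(262, 152) [0.6375 0.231  0.008 ]
(257, 270) [0.3674 0.2308 0.008 ]
(319, 268) [0.3757 0.0918 0.008 ]
(216, 207) [0.5064 0.3303 0.008 ]
(372, 192) [ 0.5507 -0.0244  0.016 ]
[[-6.08807805e-04  9.65398626e-01  2.60777919e-01  6.66994851e-02]
 [ 9.99999756e-01  6.77255536e-04 -1.72613951e-04  5.48812347e-04]
 [-3.43254560e-04  2.60777751e-01 -9.65398802e-01 -1.42376344e-01]
 [ 0.00000000e+00  0.00000000e+00  0.00000000e+00  1.00000000e+00]] 347.41355939238025 320.6745491439229 193.40515376675708
[323.78592012 185.15808641] [399.85759601 218.37015307]
```

View pics/crop1.png

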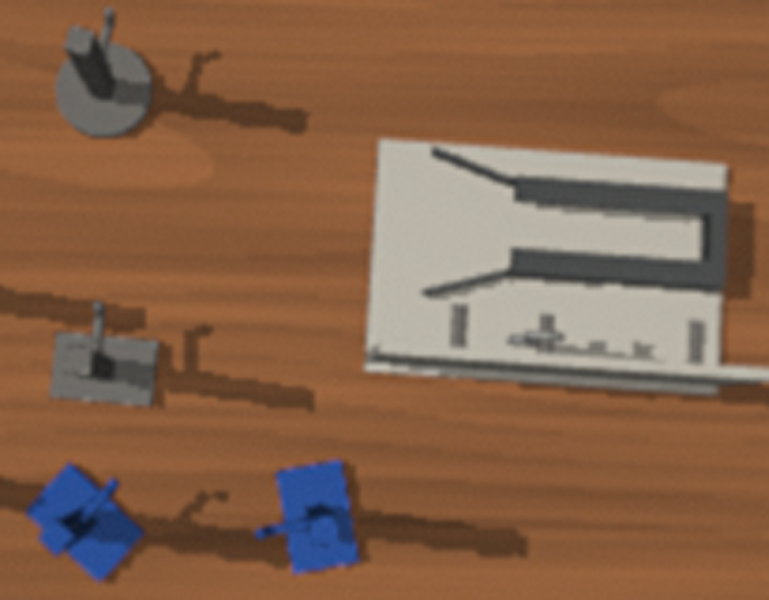

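```bash
cat > plan.py <<'E'
from h import *
def rel(target,yaw,p=None,Rt=None):
    if p is None: p,Rt=tcp()
    Rd=R.from_euler('xyz',[180,0,yaw],degrees=True).as_matrix()
    return (Rt.T@(np.array(target)-p)/.2).round(3), (R.from_matrix(Rt.T@Rd).as_rotvec(degrees=True)/90).round(3)
E
python3 - <<'E'
from plan import *
c=cap("top")
g=lambda a,z: np.array([onz(c,235+(u+.5)/3.75-.5,130+(v+.5)/3.75-.5,z)[:2] for u,v in a])
h=g([(57,333),(158,341),(154,406),(50,396)],.008); print(h.round(4),h.mean(0).round(4))
m=cv2.minAreaRect(h.astype(np.float32)*1000); print(m)
d=(h[0]-h[1]+h[3]-h[2]); print("hanger yaw", np.degrees(np.arctan2(-d[0],d[1])))
b=g([(516,177),(726,190),(722,291),(510,273)],.026); print(b.round(4))
d=b[0]-b[1]+b[3]-b[2]; print("board yaw",np.degrees(np.arctan2(-d[0],d[1])),"mouth",((b[0]+b[3])/2).round(4))
b=g([(516,202),(703,213),(705,262),(512,250)],.026); print(b.round(4)); d=b[0]-b[1]+b[3]-b[2]; print("board yaw",np.degrees(np.arctan2(-d[0],d[1])),"mouth",((b[0]+b[3])/2).round(4))
print(rel([.46-.07,.22,.30],0),rel([.46,.22,.25],0))
E
```

```text
[[0.4826 0.252 ]
 [0.4796 0.1907]
 [0.4403 0.1916]
 [0.4445 0.2545]] [0.4618 0.2222]
((461.9678649902344, 221.76199340820312), (63.063907623291016, 39.265872955322266), 86.24516296386719)
hanger yaw -3.3117770450560493
[[ 0.584  -0.0228]
 [ 0.5802 -0.1512]
 [ 0.5185 -0.1484]
 [ 0.5255 -0.0198]]
board yaw -2.4177785344677853 mouth [ 0.5547 -0.0213]
[[ 0.5687 -0.023 ]
 [ 0.5656 -0.1369]
 [ 0.5357 -0.1381]
 [ 0.5394 -0.0209]]
board yaw -1.6838696933430042 mouth [ 0.5541 -0.0219]
(array([ 2.175, -3.782, -0.343]), array([-0.   , -0.   ,  0.174])) (array([ 2.512, -3.687, -0.093]), array([-0.   , -0.   ,  0.174]))
```

{"api": "play_rows", "payload": {"series": [[[0.1,-0.08,-0.05,0,0,0.03,85],[0.22,-0.19,-0.1,0,0,0.06,85],[0.34,-0.3,-0.15,0,0,0.1,85],[0.46,-0.4,-0.2,0,0,0.13,85],[0.58,-0.51,-0.25,0,0,0.16,85],[0.68,-0.6,-0.3,0,0,0.197,85],[0.78,-0.69,-0.3,0,0,0.197,85],[0.85,-0.75,-0.3,0,0,0.197,85],[0.9,-0.79,-0.3,0,0,0.197,85],[0.9,-0.79,-0.3,0,0,0.197,85]]]}}

```text
time: 1.85
position: [0.3067, -0.4247, 0.2912]
tcp_rot: [-180.0, 0.0, -2.0]
wrist_force: [-0.3, -0.4, 0.6]
opening: 1.0
grasp_force: 0.0
```

{"api": "play_rows", "payload": {"series": [[[0.15,-0.15,0,0,0,0,85],[0.3,-0.3,0,0,0,0,85],[0.45,-0.45,0,0,0,0,85],[0.6,-0.6,0,0,0,0,85],[0.75,-0.75,0,0,0,0,85],[0.85,-0.85,0,0,0,0,85],[0.95,-1,0,0,0,0,85],[0.95,-1,0,0,0,0,85],[0.95,-1,0,0,0,0,85],[0.95,-1,0,0,0,0,85]]]}}

```text
time: 3.1
position: [0.5026, -0.2335, 0.2912]
tcp_rot: [180.0, 0.0, -2.2]
wrist_force: [0.3, 0.8, 0.1]
opening: 1.0
grasp_force: 0.0
```

{"api": "play_rows", "payload": {"series": [[[0.03,-0.15,0,0,0,0,85],[0.06,-0.3,0,0,0,0,85],[0.1,-0.45,0,0,0,0,85],[0.13,-0.6,0,0,0,0,85],[0.16,-0.75,0,0,0,0,85],[0.18,-0.85,0,0,0,0,85],[0.2,-0.95,0,0,0,0,85],[0.2,-0.95,0,0,0,0,85],[0.2,-0.95,0,0,0,0,85],[0.2,-0.95,0,0,0,0,85]]]}}

```text
time: 4.35
position: [0.5499, -0.0449, 0.2913]
tcp_rot: [180.0, 0.0, -2.2]
wrist_force: [0.2, 1.0, 0.4]
opening: 0.994
grasp_force: 0.0
```

Over the rail; take a wrist picture here.

Run:
```python
from plan import *
import pickle
c=cap("wrist"); pickle.dump(c,open("w1.pkl","wb"))
cv2.imwrite("pics/w1.png",cv2.resize(c["frame"][:,:,::-1],None,fx=1.25,fy=1.25))
```

```text
(no output)
```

View pics/w1.png

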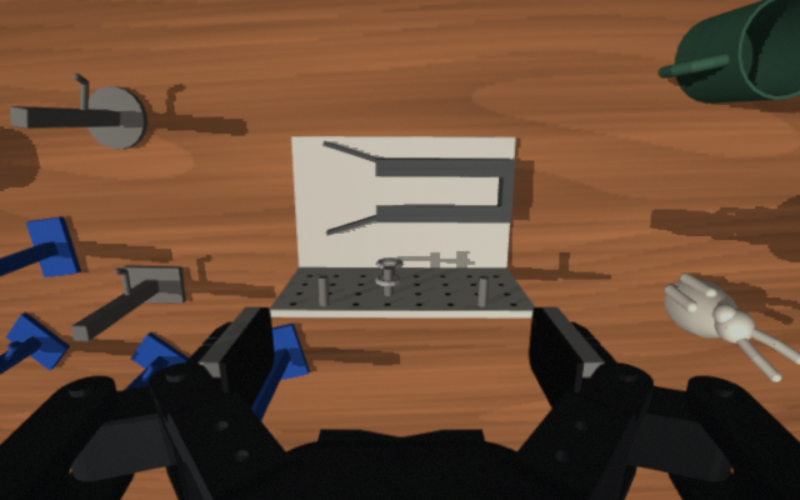

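{"api": "play_rows", "payload": {"series": [[[-0.05,-0.15,0,0,0,0,85],[-0.1,-0.3,0,0,0,0,85],[-0.15,-0.45,0,0,0,0,85],[-0.2,-0.6,0,0,0,0,85],[-0.25,-0.75,0,0,0,0,85],[-0.3,-0.85,0,0,0,0,85],[-0.4,-1,0,0,0,0,85],[-0.48,-1,0,0,0,0,85],[-0.48,-1,0,0,0,0,85],[-0.48,-1,0,0,0,0,85]]]}}

```text
time: 5.65
position: [0.4619, 0.1585, 0.2914]
tcp_rot: [180.0, -0.0, -2.2]
wrist_force: [-0.3, 0.7, 1.3]
opening: 0.998
grasp_force: 0.0
```

Run:
```python
from plan import *
import pickle
c=pickle.load(open("w1.pkl","rb"))
g=lambda a,z: np.array([onz(c,(u+.5)/1.25-.5,(v+.5)/1.25-.5,z)[:2] for u,v in a])
for a in ([(377,158),(514,159),(513,222),(377,222)],[(377,176),(500,177),(498,206),(377,206)]):
    b=g(a,.026); d=b[0]-b[1]+b[3]-b[2]; print(b.round(4).tolist(),"yaw",np.degrees(np.arctan2(-d[0],d[1])),"mouth",((b[0]+b[3])/2).round(4))
c=cap("wrist"); pickle.dump(c,open("w2.pkl","wb"))
cv2.imwrite("pics/w2.png",cv2.resize(c["frame"][:,:,::-1],None,fx=1.25,fy=1.25))
```

```text
[[0.5879, -0.0246], [0.5824, -0.1518], [0.5223, -0.1524], [0.5273, -0.0215]] yaw -2.3301659797841423 mouth [ 0.5576 -0.023 ]
[[0.5713, -0.0238], [0.5661, -0.139], [0.5385, -0.1376], [0.5429, -0.0223]] yaw -2.3710613987950535 mouth [ 0.5571 -0.023 ]
```

View pics/w2.png

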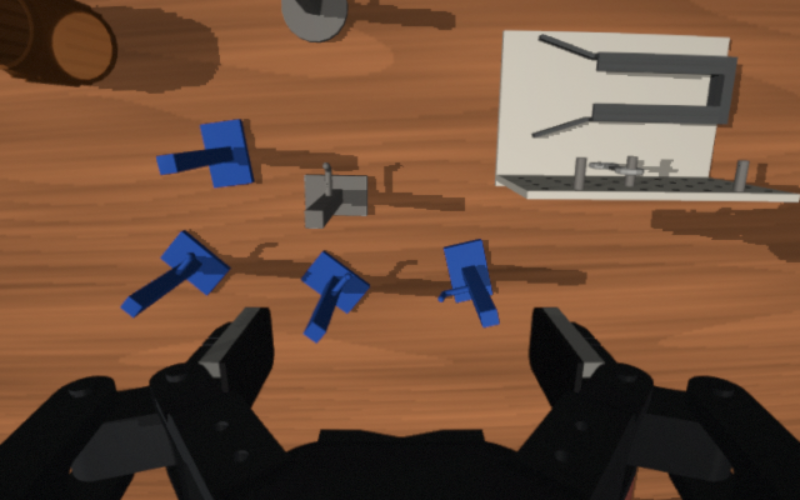

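Run:
```python
from plan import *
import pickle
c=pickle.load(open("w2.pkl","rb"))
f=lambda u,v,z: onz(c,(u+.5)/1.25-.5,(v+.5)/1.25-.5,z)[:2].round(4)
for p in [(305,175),(367,176),(368,214),(305,214)]: print(f(*p,.008))
print("top",f(315,215,.12))
fr=c["frame"]
cv2.imwrite("pics/c2.png",cv2.resize(fr[130:190,230:310,::-1],None,fx=8,fy=8,interpolation=cv2.INTER_CUBIC))
```

```text
[0.4853 0.2512]
[0.4819 0.1905]
[0.444  0.1917]
[0.4465 0.2548]
top [0.4671 0.2214]
```

View pics/c2.png

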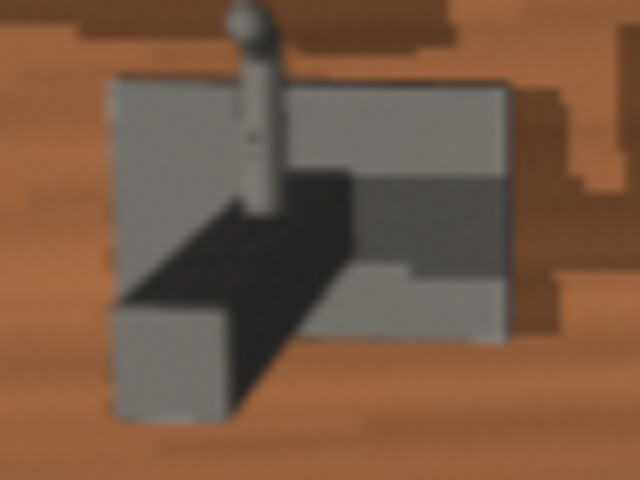

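{"api": "play_rows", "payload": {"series": [[[0.0,-0.12,0.1,0,0,0,85],[0.0,-0.24,0.2,0,0,0,85],[0.003,-0.318,0.35,0,0,0.006,85],[0.003,-0.318,0.5,0,0,0.006,85],[0.003,-0.318,0.62,0,0,0.006,85],[0.003,-0.318,0.72,0,0,0.006,85],[0.003,-0.318,0.8,0,0,0.006,85],[0.003,-0.318,0.8,0,0,0.006,85],[0.003,-0.318,0.8,0,0,0.006,85],[0.003,-0.318,0.8,0,0,0.006,85]]]}}

```text
time: 6.95
position: [0.4647, 0.2236, 0.1322]
tcp_rot: [-180.0, -0.1, -2.6]
wrist_force: [-0.9, 0.0, -0.8]
opening: 0.997
grasp_force: 0.0
```

{"api": "play_rows", "payload": {"series": [[[0,0.004,0.09,0,0,0,85],[0,0.008,0.18,0,0,0,85],[0,0.008,0.27,0,0,0,85],[0,0.008,0.27,0,0,0,60],[0,0.008,0.27,0,0,0,30],[0,0.008,0.27,0,0,0,15],[0,0.008,0.27,0,0,0,5],[0,0.008,0.27,0,0,0,5],[0,0.008,0.27,0,0,0,5],[0,0.008,0.27,0,0,0,5]]], "squeeze": 50}}

```text
time: 8.2
position: [0.4643, 0.222, 0.0777]
tcp_rot: [-180.0, -0.0, -2.6]
wrist_force: [-0.4, -0.1, 3.8]
opening: 0.157
grasp_force: 50.6
```

{"api": "play_rows", "payload": {"series": [[[0,0,-0.1,0,0,0,5],[0,0,-0.2,0,0,0,5],[0.07,0.12,-0.22,0,0,-0.003,5],[0.16,0.3,-0.22,0,0,-0.003,5],[0.26,0.48,-0.22,0,0,-0.003,5],[0.36,0.66,-0.22,0,0,-0.003,5],[0.45,0.83,-0.22,0,0,-0.003,5],[0.515,0.952,-0.22,0,0,-0.003,5],[0.515,0.952,-0.22,0,0,-0.003,5],[0.515,0.952,-0.22,0,0,-0.003,5]]]}}

```text
time: 9.45
position: [0.5579, 0.0276, 0.121]
tcp_rot: [-180.0, 0.1, -2.3]
wrist_force: [-0.3, 0.4, -1.7]
opening: 0.154
grasp_force: 49.8
```

Run:
```python
from plan import *
import pickle
s=read_state(); print(s["position"],s["tcp_rot"],s["wrist_force"],s["grasp_force"],s["opening"])
c=cap("wrist"); pickle.dump(c,open("w3.pkl","wb"))
cv2.imwrite("pics/w3.png",cv2.resize(c["frame"][:,:,::-1],None,fx=1.25,fy=1.25))
```

```text
[0.55785783 0.02764089 0.12097066] [-1.79971002e+02  5.24183632e-02 -2.29068066e+00] [-0.29935912  0.37273704 -1.68785797] 49.817184805870056 0.15371337665335524
```

View pics/w3.png

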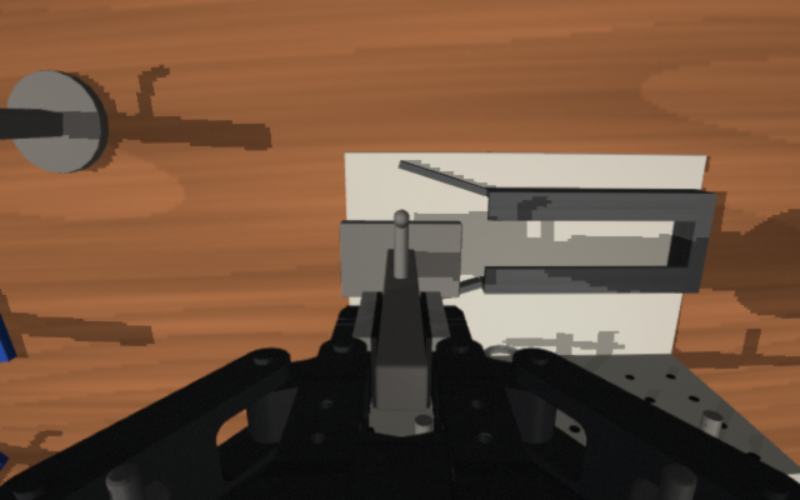

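Run:
```python
from plan import *
import pickle
c=pickle.load(open("w3.pkl","rb"))
f=lambda u,v,z: onz(c,(u+.5)/1.25-.5,(v+.5)/1.25-.5,z)[:2].round(4)
z=.121-.0777+.008
print("foot",[f(*p,z) for p in [(341,222),(462,223),(461,296),(341,296)]])
a=[f(*p,.026) for p in [(488,220),(672,221),(667,268),(486,267)]]
b=[f(*p,.026) for p in [(488,190),(715,193),(700,293),(486,292)]]
for q in (a,b):
    q=np.array(q);d=q[0]-q[1]+q[3]-q[2]; print(q.tolist(),np.degrees(np.arctan2(-d[0],d[1])),(q[0]+q[3])/2)
```

```text
foot [array([0.5789, 0.0565]), array([ 0.5759, -0.0039]), array([ 0.5367, -0.0033]), array([0.5392, 0.0596])]
[[0.5712, -0.0219], [0.5666, -0.1278], [0.5383, -0.1283], [0.5435, -0.0211]] -2.6330516523214675 [ 0.55735 -0.0215 ]
[[0.5881, -0.0217], [0.5819, -0.1513], [0.5214, -0.1511], [0.5281, -0.0213]] -2.846982109077994 [ 0.5581 -0.0215]
```

{"api": "play_rows", "payload": {"series": [[[0.009,0,0.04,0,0,0.002,5],[0.009,0,0.08,0,0,0.002,5],[0.009,0,0.12,0,0,0.002,5],[0.009,0,0.15,0,0,0.002,5],[0.009,0,0.175,0,0,0.002,5],[0.009,0,0.178,0,0,0.002,5],[0.009,0.05,0.178,0,0,0.002,5],[0.009,0.1,0.178,0,0,0.002,5],[0.009,0.15,0.178,0,0,0.002,5],[0.009,0.15,0.178,0,0,0.002,5]]]}}

```text
time: 10.75
position: [0.559, -0.0047, 0.0858]
tcp_rot: [180.0, -0.0, -2.6]
wrist_force: [0.5, 0.0, -1.6]
opening: 0.153
grasp_force: 49.9
```

{"api": "play_rows", "payload": {"series": [[[0,0.06,0,0,0,0,5],[0,0.12,0,0,0,0,5],[0,0.18,0,0,0,0,5],[0,0.24,0,0,0,0,5],[0,0.3,0,0,0,0,5],[0,0.36,0,0,0,0,5],[0,0.42,0,0,0,0,5],[0,0.47,0,0,0,0,5],[0,0.5,0,0,0,0,5],[0,0.5,0,0,0,0,5]]]}}

```text
time: 12.0
position: [0.5546, -0.1034, 0.0857]
tcp_rot: [-180.0, 0.0, -2.5]
wrist_force: [-0.2, -0.4, -0.6]
opening: 0.156
grasp_force: 49.9
```

{"api": "play_rows", "payload": {"series": [[[0,0.008,0.003,0,0,0,5],[0,0.014,0.006,0,0,0,5],[0,0.02,0.006,0,0,0,5],[0,0.025,0.006,0,0,0,5],[0,0.03,0.006,0,0,0,5],[0,0.033,0.006,0,0,0,5],[0,0.036,0.006,0,0,0,5],[0,0.038,0.006,0,0,0,5],[0,0.038,0.006,0,0,0,5],[0,0.038,0.006,0,0,0,5]]]}}

```text
time: 13.25
position: [0.5543, -0.1104, 0.0845]
tcp_rot: [-180.0, 0.0, -2.5]
wrist_force: [-1.0, 1.7, -0.6]
opening: 0.156
grasp_force: 49.9
```

{"api": "play_rows", "payload": {"series": [[[0,0.003,0,0,0,0,5],[0,0.005,0,0,0,0,5],[0,0.008,0,0,0,0,5],[0,0.01,0,0,0,0,5],[0,0.012,0,0,0,0,5],[0,0.012,0,0,0,0,5],[0,0.012,0,0,0,0,5],[0,0.012,0,0,0,0,5],[0,0.012,0,0,0,0,5],[0,0.012,0,0,0,0,5]]]}}

```text
time: 14.5
position: [0.5543, -0.1111, 0.0847]
tcp_rot: [-179.9, 0.0, -2.4]
wrist_force: [-1.7, 7.3, 0.7]
opening: 0.158
grasp_force: 50.6
```

Contact with the end stop. Ease off, release and rise.

{"api": "play_rows", "payload": {"series": [[[0,-0.01,0.002,0,0,0,5],[0,-0.01,0.004,0,0,0,5],[0,-0.01,0.004,0,0,0,20],[0,-0.01,0.004,0,0,0,35],[0,-0.01,0.004,0,0,0,50],[0,-0.01,0.004,0,0,0,60],[0,-0.01,0.004,0,0,0,60],[0,-0.01,-0.15,0,0,0,60],[0,-0.01,-0.35,0,0,0,60],[0,-0.01,-0.6,0,0,0,60]]]}}

```text
time: 15.75
position: [0.5536, -0.1109, 0.2051]
tcp_rot: [-180.0, 0.1, -2.5]
wrist_force: [1.1, -0.3, 0.5]
opening: 0.702
grasp_force: 0.0
```

Run:
```python
from plan import *
s=read_state(); print(s["position"],s["wrist_force"],s["opening"],s["time"])
c=cap("scene"); cv2.imwrite("pics/s2.png",cv2.resize(c["frame"][100:380,150:450,::-1],None,fx=2,fy=2))
```

```text
[ 0.55361159 -0.11090221  0.20506568] [ 1.14516107 -0.26205344  0.47310516] 0.7024422508866711 15.75
```

View pics/s2.png

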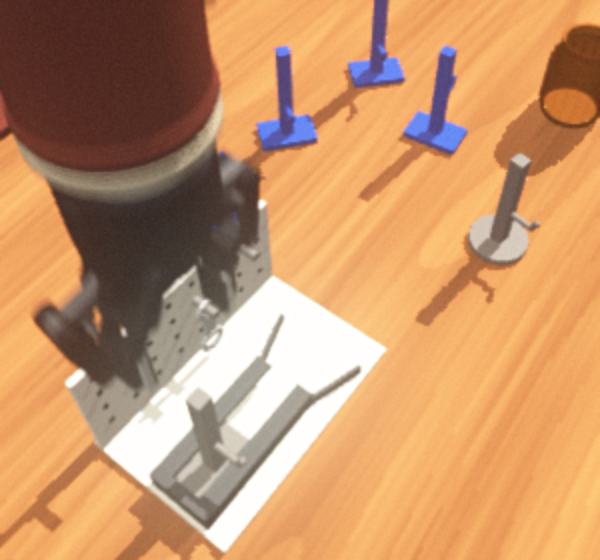

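The picture shows the post upright in the rail (base near (210,460)), up at the closed end with its foot under the lips. The gripper is clear and the round-footed post has not moved.

```bash
python3 -c "
from workcell import job; print(job.close_job())"
```

```text
the job is handed in; nothing more can be done
None
```

The oblong-footed post is in the rail against the end stop, released and standing upright, the round-footed post was left where it stood, and I handed the job in at about 16 s of the 42 s allowed; the hand-in returned no verdict.

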